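# Clip the tubing cassette onto the metering pump

### The job

Mount the blue cassette on the bench pump: slide its tongue fully under the lip of the far bracket, then press the yellow pad until the red spring catch snaps over the near end. Press by feel and gently, because the catch height is set differently on every pump, and when it has clicked take hold of the cassette and give it a light upward tug to prove that it is locked. Leave it clipped in and let go, without disturbing the things around.

Things in the scene. Friction and masses are not known exactly. Their poses are not given: they have to be found in the camera images.
- pump: Grey bench peristaltic pump, fixed, 204 x 116 mm, steel deck on top 77 mm above the bench. Origin: centre of its underside, on the bench. x runs along the cassette bay to the far bracket (away from the robot), y left across it, z up. A mounted cassette has the same axes and its origin at x 0, y 0, z 81 mm, with 1.5 mm play along x and up to 1.5 degrees tilt by the catch setting
- drum_top (a point): On the pump: top of the roller drum, 96 mm above the bench, over the pump's centre. The drum reaches 21 mm either way along x and 12 mm either way along y at deck height (77 mm). Pump's axes
- toe_slot (a point): On the pump: middle of the mouth of the slot in the far aluminium bracket, on its floor (x 53, z 81 mm in the pump's frame). The floor runs back to x = 38. The slot is 18 mm wide, its mouth flares to 29 mm at x = 45 (cheeks 8.5 mm high). The lip starts straight above this point: underside 8.5 mm over the floor (2 mm chamfer in front), top 15 mm over it. Pump's axes
- slot_end (a point): On the pump: foot of the slot's end wall, 8.5 mm beyond the mouth, on the floor. The tongue stops here. Pump's axes
- heel_place (a point): On the pump: middle of the heel's seat in the near aluminium carriage at its mid setting (x -52, z 81 mm). Cheeks 30 mm apart stand on both sides from x -64 to -50, tops 13 mm over the seat. The whole carriage with seat and catch is set up to 1.8 mm higher or lower, differently on each pump; no reading shows it and this point does not follow. It does not move under load. Pump's axes
- nose_place (a point): On the pump: tip of the red catch's nose at mid setting and rest (x -54.5, z 91.3 mm), 2.3 mm over a seated heel flange. The catch is 20 mm wide; its underside is flat, its front slopes up and back to 10 mm higher at x = -60; behind is a tab, its top 13 mm over this point, to x = -74. Like heel_place, up to 1.8 mm off in height, and it does not follow the catch. Pump's axes
- pump_catch (a joint): How far the red spring catch is pushed back, m: 0 forward (at rest or snapped over a heel), at most 0.009. Spring 3.8 N at 0, 0.85 N more per mm. A heel pressed on its slope drives it back 4 to 5.5 mm, then it snaps forward: at the pad the push grows over 5 to 8 mm to a peak of about 5 to 12 N, then falls by half; 1 to 2 mm on is a hard seat. Contacts on the pump must not add up to over 35 N
- cassette: The blue cassette, 120 mm long (x, toward its tongue), 24 mm wide (y), 46 mm high, 100 to 170 g: an arch (opening 70 mm long, 22 mm high) that straddles the rollers. It starts upright on the bench, tongue away from the robot. Origin: centre of its underside. It goes in heel raised about 12 degrees, tongue low before the lip, then slid under; resting on the catch's nose it is 3 to 6 degrees heel up
- cassette_grip (a point): Centre of the cassette's grip part, 34 mm above its underside; flat grip faces 24 mm apart (across y), 50 mm long at the top, from 27 to 46 mm above its underside. Cassette's axes. A tug of about 8 to 15 N here is a fair test; catch and lip share it after 2 to 3 mm of play
- press_pad (a point): Centre of the ribbed yellow press pad on top of the heel, 42 mm from the cassette's middle on the side away from the tongue, 27.5 mm above its underside. Pad 15 mm along x, 21 mm across; the grip part rises beside it from 10 mm on the tongue side of this point. Cassette's axes
- heel_end (a point): Top edge of the cassette's heel flange at its end, 60 mm from the middle, 8 mm above its underside; the flange is 24 mm wide, wedge-shaped, sharp at this edge and sloped below. The catch hooks over its last 10 mm. Cassette's axes
- tongue_tip (a point): Underside of the cassette's tongue at its very end, 60 mm from the middle. The tongue is 14 mm wide, 6 mm high and 13 mm long, with 1.5 mm chamfers. Cassette's axes
- beaker: Small cream-white plastic beaker standing nearby, 71 mm wide, 78 mm high; a bystander. Origin: centre of its underside
- fitting: Small brass hose fitting lying nearby, 19 x 34 x 17 mm; a bystander. Origin: centre of its underside
- screwdriver: Small red-handled screwdriver lying nearby, 140 mm long; a bystander. Origin: centre of its underside

How it is judged:
By the outcome, as a careful person would: the job done as asked, in the order asked, and still so for the second after the job is handed in, with the robot touching nothing.
It also fails if it takes over 66 s, if anything falls off the work surface, if the arm or the gripper's body presses on something with over 40 N, if the wrist force passes 120 N, or if a joint passes its speed limit or range.

### The arm

A 6-joint arm with a two-finger parallel gripper is mounted at the origin on a cart in front of the work surface, level with it; the furniture and walls round the work are solid. World frame = base frame: x ahead of the robot, y to its left, z up, the work surface at z = 0. Lengths are in m, angles in rad, forces in N, time in s.
With the tool pointing down it reaches from about 0.275 to 0.875 m from the base axis. Payload 12.5 kg.
Tool frame: the origin (TCP) lies at the very end of the fingers, on their centre line; the grasp point (between the pads) lies 19 mm behind it; x points along the fingers, y is the direction in which the jaws open and shut, and the axes are right-handed (so a half turn about x gives the same grasp; the last joint's range is limited). The gripper opens to 85 mm and grips with 20 to 120 N. Pads are 22 mm wide; open, the fingers measure 114 mm over their backs; the gripper's body (76 mm by 85 mm) begins 54 mm behind the grasp point. The pads swing forward as they close: fully open they stand 13 mm farther back than shut.
Start: joints at [1.231, 0.351, 1.652, -0, 1.139, -0.085], TCP at [0.139, 0.532, 0.231] pointing down, gripper open.
Joint ranges: [-2.75, 2.75], [-0.79, 2.1], [0.01, 2.65], [-1.57, 4.71], [0.07, 3.14], [-2.87, 2.87]. Speed limits (rad/s): [2.22, 2.22, 2.79, 3.14, 3.14, 3.14].

### API

Orientations are given as a 3x3 rotation matrix whose columns are the frame's x, y, z axes.
In Python, from bench import manip gives the robot as it stands. Calls block until the motion is done:
- manip.move_ptp(position, orientation): joint-space move of the TCP to a pose.
- manip.move_l(position, attitude=None, max_speed=0.15): straight line of the TCP; attitude=None keeps the orientation; max_speed is the mean speed in m/s.
- manip.move_j(angles): joint-space move.
- manip.set_gripper(opening, effort=None): opening from 0.0 (shut) to 1.0 (fully open); effort is the grip in N (None keeps the last); returns when the fingers have stopped.
- manip.dwell(seconds).
- manip.inverse_kinematics(position, orientation): joint angles nearest the present ones, or None.
- manip.grab_frame(name): name is "scene" or "side" or "wrist"; returns (picture, depth): 420x560x3 uint8, red, green, blue; 420x560 float32, m along the optical axis (not along the pixel's ray), 0 where there is no reading.
- manip.get_calibration(name): a dict with "camera_matrix" (3x3 intrinsics, pixels), "R" (3x3) and "t" (3): a world point X has camera coordinates R X + t. Camera axes: x right, y down, z forward; pixel columns grow to the right and rows downward; lengths in m; the calibration is good to about 2 mm. A picture is of the moment at which its call begins: read the wrist's pose just before it. get_calibration takes no time and is no camera call; for the wrist camera it gives the pose at the moment of the call.
A pose or a line that the arm cannot do raises manip.Unreachable and nothing moves.
- manip.sign_off(): hands the job in, once; it reports no verdict.
Trained networks look in the newest picture that a camera, given by its name, has taken for a name from the list of things; names that differ only in an ending like _2 or _b are one class to them, and where a whole thing is asked for, a point or a joint stands for the part that bears it (a point fixed in the world has none). Each returns a list of dicts, best first, with "confidence" (0 to 1); they miss things now and then, are a little off and sometimes report something else, mostly with a low value. They report only what shows in the picture. A call takes as long as a camera call.
- manip.look_for(camera, name): "at" ([x, y, z] in m, in world coordinates, good to about 4 mm: the middle of the surface that is visible of it).
Readings, each from a call of its own:
- manip.current_time(): time.
- manip.current_qpos(): joint angles.
- manip.current_joint_vel(): joint speeds.
- manip.current_joint_torque(): joint torques, N m.
- manip.current_ee_pos(): TCP position.
- manip.current_tcp_rot(): TCP orientation.
- manip.current_force(): force on the tool from outside, world axes, zero at the start.
- manip.current_ft_torque(): the same for the moment, N m.
- manip.current_grip_width(): opening from 0.0 (shut) to 1.0 (fully open).
Only numpy, scipy, OpenCV 4.12 (cv2) and the standard library are available. Lean on these libraries where they do the work, as an engineer would, in place of code of your own. Each camera call takes 0.05 s, during which the arm holds its last target. There are 200 camera calls.

## Working session

There is one attempt and no reset: what is moved stays moved. The work goes in short steps, each a Python script; the robot and the scene stay as the last script left them, time stands still between calls to the robot, and variables do not carry over. Pictures are saved under pics/ and viewed, about 8 in all and at most 12, crops included, and the job is handed in when it is done.

```bash
mkdir -p pics; ls; python3 - <<'E'
from bench import manip
import cv2,numpy as np
ims=[]
for c in ["scene","side"]:
    im,d=manip.grab_frame(c); np.savez(f"{c}0.npz",im=im,d=d,**manip.get_calibration(c))
    cv2.imwrite(f"pics/{c}0.png",cv2.resize(im[:,:,::-1],(784,588)))
    for n in ["cassette","cassette_grip","press_pad","tongue_tip","pump","drum_top","toe_slot","nose_place","heel_place","pump_catch","beaker","fitting","screwdriver"]:
        for r in manip.look_for(c,n)[:2]: print(c,n,np.round(r["at"],3),round(r["confidence"],2))
print(manip.current_time(),manip.current_tcp_rot().round(2) if hasattr(manip.current_tcp_rot(),'round') else manip.current_tcp_rot(), manip.current_force())
E
```

```text
pics
scene cassette [ 0.436 -0.127  0.029] 0.58
scene cassette_grip [ 0.436 -0.127  0.028] 0.83
scene press_pad [ 0.438 -0.125  0.03 ] 0.93
scene press_pad [0.559 0.101 0.072] 0.44
scene tongue_tip [ 0.436 -0.125  0.027] 0.57
scene drum_top [0.562 0.1   0.073] 0.78
scene toe_slot [0.558 0.102 0.073] 0.58
scene nose_place [0.558 0.103 0.07 ] 0.91
scene nose_place [ 0.438 -0.125  0.028] 0.46
scene heel_place [0.556 0.103 0.072] 0.57
scene pump_catch [0.508 0.118 0.098] 0.61
scene beaker [ 0.603 -0.295  0.049] 0.93
scene fitting [0.419 0.016 0.012] 0.45
scene fitting [0.554 0.101 0.073] 0.26
scene screwdriver [ 0.42  -0.326  0.018] 0.52
side cassette [ 0.455 -0.108  0.032] 0.94
side press_pad [ 0.452 -0.102  0.027] 0.78
side tongue_tip [ 0.452 -0.108  0.03 ] 0.93
side pump [0.564 0.163 0.072] 0.66
side drum_top [0.56  0.165 0.075] 0.91
side toe_slot [0.566 0.167 0.074] 0.56
side nose_place [0.558 0.166 0.074] 0.89
side nose_place [ 0.45  -0.112  0.028] 0.27
side heel_place [0.56  0.159 0.075] 0.98
side heel_place [ 0.451 -0.109  0.031] 0.58
side pump_catch [0.511 0.128 0.1  ] 0.51
side beaker [ 0.59  -0.273  0.056] 0.92
side beaker [ 0.454 -0.107  0.028] 0.54
side fitting [0.413 0.027 0.014] 0.66
side screwdriver [ 0.429 -0.316  0.016] 0.56
side screwdriver [0.558 0.164 0.074] 0.4
1.4 [[ 0.    0.25  0.97]
 [ 0.    0.97 -0.25]
 [-1.    0.    0.  ]] [ 0.21546464  0.2903547  -0.06868738]
```

View pics/scene0.png

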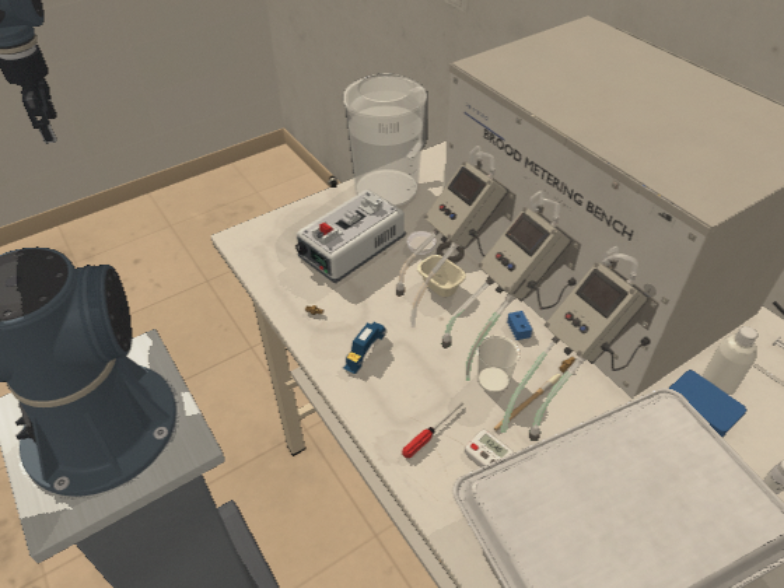

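View pics/side0.png

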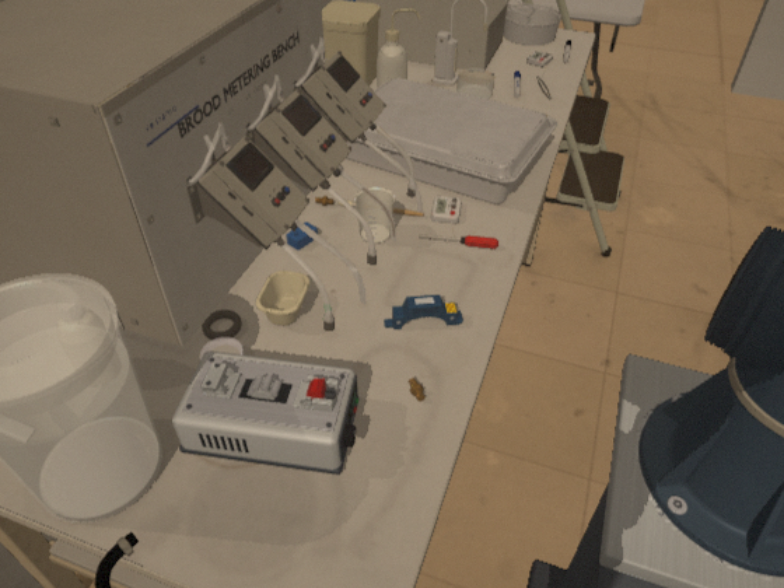

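```bash
python3 - <<'E'
import numpy as np
for c in ["scene","side"]:
    z=np.load(f"{c}0.npz");print(c,z["camera_matrix"].tolist(),(-z["R"].T@z["t"]).round(3),z["R"].round(3).tolist())
from bench import manip
k=manip.get_calibration("wrist");print((-k["R"].T@k["t"]).round(3),k["R"].round(3),k["camera_matrix"][0][0],manip.current_ee_pos())
E
```

```text
scene [[461.92715527493857, 0.0, 272.17804549874825], [0.0, 461.92715527493857, 201.49139681252063], [0.0, 0.0, 1.0]] [ 0.085 -0.754  0.926] [[0.836, -0.549, -0.02], [-0.403, -0.588, -0.701], [0.373, 0.594, -0.713]]
side [[440.9496610086343, 0.0, 280.7100506631482], [0.0, 440.9496610086343, 206.98173426135818], [0.0, 0.0, 1.0]] [0.273 0.526 0.686] [[-0.939, -0.343, 0.007], [-0.239, 0.64, -0.731], [0.246, -0.688, -0.683]]
[0.059 0.553 0.374] [[ 0.251  0.968 -0.   ]
 [ 0.919 -0.238  0.315]
 [ 0.305 -0.079 -0.949]] 309.84036811757795 [0.13860969 0.53223224 0.23129344]
```

The scene shows the cassette at about (365,345), pad toward the robot, and the pump at (350,235) with its red catch at (325,228). The side view shows the cassette at (425,312) and the pump at (270,410). I'll get coarse yaws from depth next, then take closer wrist views.

```bash
cat > h.py <<'E'
from bench import manip
import numpy as np, cv2
def cloud(d,k):
    K=np.array(k["camera_matrix"]);R=np.array(k["R"]);t=np.array(k["t"])
    v,u=np.indices(d.shape); p=np.stack([(u-K[0,2])/K[0,0]*d,(v-K[1,2])/K[1,1]*d,d],-1)
    return (p-t)@R
def hsv(im): return cv2.cvtColor(im,cv2.COLOR_RGB2HSV)
def down(yaw,pitch=0.):
    # pitch>0: turns the held x axis (tool z) nose-down by pitch
    c,s=np.cos(yaw),np.sin(yaw)
    Rz=np.array([[c,-s,0],[s,c,0],[0,0,1]])
    c,s=np.cos(pitch),np.sin(pitch); Ry=np.array([[c,0,s],[0,1,0],[-s,0,c]])
    return Rz@Ry@np.array([[0,0,1.],[0,1,0],[-1,0,0]])
def shot(cam,tag):
    k=manip.get_calibration(cam); im,d=manip.grab_frame(cam)
    np.savez(tag+".npz",im=im,d=d,**k); cv2.imwrite(f"pics/{tag}.png",cv2.resize(im[:,:,::-1],(784,588)))
    return im,d,k
def blob(P,m):
    q=P[m]; c=np.median(q,0); w,v=np.linalg.eigh(np.cov(q[:,:2].T)); a=v[:,1]*np.sign(v[0,1])
    return c, np.degrees(np.arctan2(a[1],a[0])), q
def near(P,x,y,r): return np.hypot(P[...,0]-x,P[...,1]-y)<r
E
python3 - <<'E'
from h import *
for c in ["scene","side"]:
    z=np.load(c+"0.npz");P=cloud(z["d"],z);H=hsv(z["im"]);ok=z["d"]>0
    m=ok&near(P,.445,-.115,.09)&(P[...,2]>.008)
    b=blob(P,m);print(c,"cas",b[0],b[1],np.percentile(b[2],[1,99],axis=0).round(3).tolist())
    m=ok&near(P,.57,.13,.14)&(P[...,2]>.065)&(P[...,2]<.085)
    b=blob(P,m);print(c,"pump deck",b[0],b[1],cv2.minAreaRect(b[2][:,:2].astype(np.float32)))
    m=ok&near(P,.57,.13,.14)&(H[...,1]>150)&((H[...,0]<8)|(H[...,0]>172))&(P[...,2]>.05)
    print("red",blob(P,m)[0],m.sum())
E
```

```text
scene cas [ 0.43822463 -0.12223733  0.03256872] 23.259154032553923 [[0.4, -0.144, 0.008], [0.497, -0.089, 0.049]]
scene pump deck [0.56459119 0.11809336 0.07572948] 9.4634881970878 ((0.5748217701911926, 0.13588792085647583), (0.206295907497406, 0.11923336237668991), 11.616764068603516)
red [0.50712242 0.12277809 0.09973541] 41
side cas [ 0.45148277 -0.10815936  0.0304754 ] 25.486248355945538 [[0.404, -0.14, 0.008], [0.496, -0.084, 0.048]]
side pump deck [0.56901914 0.15367257 0.07606127] 11.939989733540909 ((0.5755011439323425, 0.13801458477973938), (0.2042526751756668, 0.1170879453420639), 11.311344146728516)
red [0.51025537 0.12807022 0.10018836] 135
```

```bash
python3 - <<'E'
from h import *
t0=manip.current_time()
y=np.radians(11.4); d=np.array([np.cos(y),np.sin(y)]); n=np.array([-d[1],d[0]]); p=np.array([.575,.137])
for i,(a,b) in enumerate([(-.02,.05),(-.02,-.05)]):
    q=p+a*d+b*n; manip.move_ptp([*q,.20],down(y)); shot("wrist",f"wp{i}")
y=np.radians(24.5); d=np.array([np.cos(y),np.sin(y)]); n=np.array([-d[1],d[0]]); p=np.array([.449,-.113])
for i,(a,b) in enumerate([(-.02,.03),(-.02,-.03)]):
    q=p+a*d+b*n; manip.move_ptp([*q,.13],down(y)); shot("wrist",f"wc{i}")
print(t0,manip.current_time())
for i in (0,1):
    z=np.load(f"wp{i}.npz");P=cloud(z["d"],z);H=hsv(z["im"]);ok=z["d"]>0
    m=ok&near(P,.57,.13,.14)&(P[...,2]>.070)&(P[...,2]<.084)
    b=blob(P,m);print("deck",b[0],cv2.minAreaRect(b[2][:,:2].astype(np.float32)),np.percentile(b[2][:,2],[5,95]))
    m=ok&near(P,.57,.13,.14)&(H[...,1]>150)&((H[...,0]<8)|(H[...,0]>172))&(P[...,2]>.05)
    b=blob(P,m);print("red",b[0],m.sum(),cv2.minAreaRect(b[2][:,:2].astype(np.float32)))
    z=np.load(f"wc{i}.npz");P=cloud(z["d"],z);H=hsv(z["im"]);ok=z["d"]>0
    m=ok&near(P,.449,-.113,.09)&(P[...,2]>.006)
    b=blob(P,m);print("cas",cv2.minAreaRect(b[2][:,:2].astype(np.float32)))
    m&=P[...,2]>.042;b=blob(P,m);print("grip top",b[0],b[1],cv2.minAreaRect(b[2][:,:2].astype(np.float32)))
    m=ok&near(P,.449,-.113,.09)&(H[...,1]>120)&(abs(H[...,0].astype(int)-25)<8)&(P[...,2]>.015)
    b=blob(P,m);print("pad",b[0],m.sum())
E
```

```text
1.4 5.325
deck [0.55481165 0.14257051 0.07679547] ((0.5734518766403198, 0.13788998126983643), (0.2014673352241516, 0.1132342740893364), 11.572968482971191) [0.07278092 0.0803914 ]
red [0.51036497 0.12577484 0.10114098] 721 ((0.49773871898651123, 0.11962687969207764), (0.053884077817201614, 0.022351887077093124), 21.61911392211914)
cas ((0.42534488439559937, -0.10527590662240982), (0.09962654858827591, 0.12477343529462814), 61.032840728759766)
grip top [ 0.41421134 -0.1161685   0.20524766] -63.12512660890579 ((0.4309876561164856, -0.09477689862251282), (0.06632960587739944, 0.1299719512462616), 31.802730560302734)
pad [ 0.41361924 -0.13140017  0.0277429 ] 479
deck [0.55503612 0.12825    0.07681644] ((0.5738295316696167, 0.13715192675590515), (0.20198485255241394, 0.1128002479672432), 11.478981971740723) [0.07282694 0.08048294]
red [0.51069906 0.12376113 0.10125446] 722 ((0.4982065260410309, 0.11698202788829803), (0.06309232860803604, 0.026355622336268425), 33.014896392822266)
cas ((0.4406185746192932, -0.1367495357990265), (0.12389782071113586, 0.09742048382759094), 78.23314666748047)
grip top [ 0.42850736 -0.13455492  0.20461696] -67.74884435776178 ((0.4509373903274536, -0.13827329874038696), (0.0669938176870346, 0.1303945779800415), 17.483474731445312)
pad [ 0.41364624 -0.13135198  0.02770997] 477
```

View pics/wp1.png

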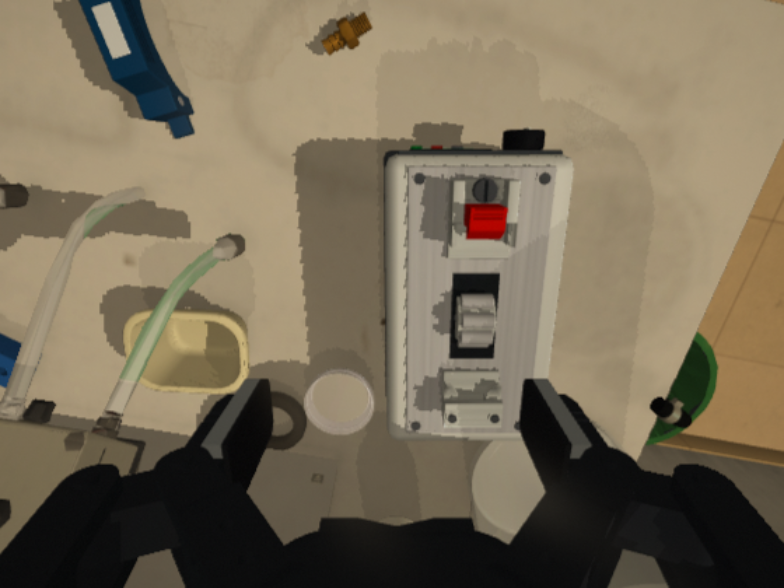

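View pics/wc0.png

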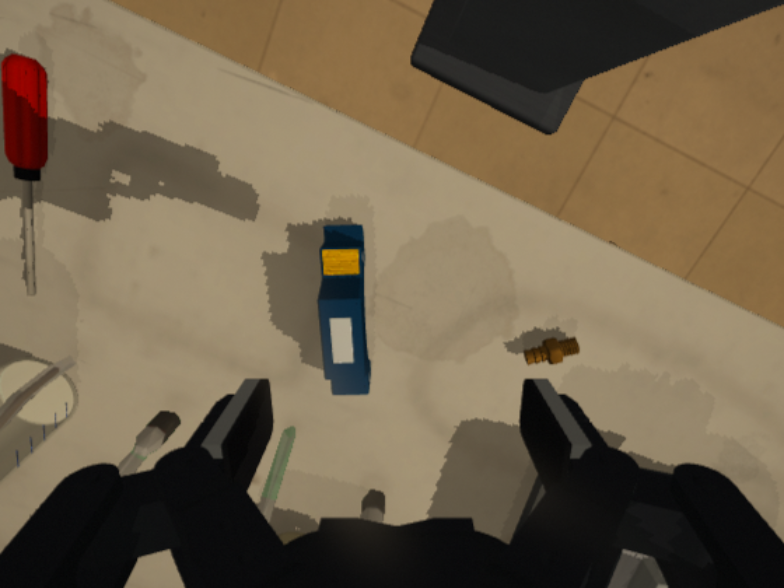

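```bash
python3 - <<'E'
from h import *
yp=np.radians(11.5);Rp=np.array([[np.cos(yp),-np.sin(yp)],[np.sin(yp),np.cos(yp)]]);cp=np.array([.5745,.1375])
def rect(q): 
    r=cv2.minAreaRect(q[:,:2].astype(np.float32)); return np.round(r[0],4),np.round(r[1],4),round(r[2],2)
for i in (0,1):
    z=np.load(f"wc{i}.npz");P=cloud(z["d"],z);H=hsv(z["im"]);ok=z["d"]>0
    m=ok&near(P,.449,-.113,.08)&(P[...,2]>.006)&(P[...,2]<.055)
    b=blob(P,m);print("cas",rect(b[2]),b[1])
    g=m&(P[...,2]>.043);b=blob(P,g);print("grip top",b[0],b[1],rect(b[2]))
    z=np.load(f"wp{i}.npz");P=cloud(z["d"],z);H=hsv(z["im"]);ok=z["d"]>0
    L=P.copy();L[...,:2]=(P[...,:2]-cp)@Rp
    lx,ly,lz=L[...,0],L[...,1],L[...,2]
    dk=ok&(abs(lx)<.11)&(abs(ly)<.065)
    for nm,m in dict(deck=dk&(lz>.07)&(lz<.08),lip=dk&(lx>.045)&(lx<.085)&(lz>.092)&(lz<.1),drum=dk&(abs(lx)<.03)&(abs(ly)<.02)&(lz>.085),drumhigh=dk&(abs(lx)<.03)&(lz>.09)&(lz<.1),cheek=dk&(lx<-.045)&(lx>-.068)&(lz>.09)&(lz<.098)&(H[...,1]<80),red=dk&(H[...,1]>150)&((H[...,0]<8)|(H[...,0]>172))&(lz>.085),far=dk&(lx>.03)&(lx<.055)&(lz>.086)&(lz<.093)).items():
        q=L[m]; print(i,nm,m.sum(),np.percentile(q,[2,50,98],axis=0).round(4).tolist())
E
```

```text
cas (array([ 0.4449, -0.1159]), array([0.1075, 0.0246]), 26.18) 26.82708553091337
grip top [ 0.44852431 -0.11387781  0.04609333] 26.223855684387665 (array([ 0.4501, -0.1135]), array([0.0526, 0.0242]), 26.1)
0 deck 18555 [[-0.097, -0.0529, 0.0718], [-0.0202, 0.0108, 0.0767], [0.0932, 0.0546, 0.0789]]
0 lip 805 [[0.0538, -0.0183, 0.0926], [0.062, 0.0003, 0.0959], [0.0721, 0.0186, 0.0982]]
0 drum 7018 [[-0.0296, -0.0176, 0.0875], [-0.0205, -0.0051, 0.2651], [0.0082, 0.0112, 0.2828]]
0 drumhigh 507 [[-0.0071, -0.0095, 0.0901], [0.001, 0.0004, 0.0932], [0.0137, 0.01, 0.0964]]
0 cheek 267 [[-0.0676, -0.0187, 0.0902], [-0.0603, -0.0132, 0.0928], [-0.0495, 0.0191, 0.0944]]
0 red 694 [[-0.0729, -0.0093, 0.0903], [-0.0649, 0.0012, 0.1012], [-0.0535, 0.0102, 0.1044]]
0 far 234 [[0.0457, -0.0186, 0.0865], [0.0519, -0.0026, 0.0894], [0.0548, 0.0189, 0.0929]]
cas (array([ 0.4452, -0.1163]), array([0.1076, 0.0246]), 26.04) 25.798927820011173
grip top [ 0.44873182 -0.11445902  0.046107  ] 26.368251128711783 (array([ 0.4502, -0.1136]), array([0.0522, 0.0241]), 25.88)
1 deck 18501 [[-0.097, -0.0545, 0.0719], [-0.0206, -0.0111, 0.0767], [0.0931, 0.0529, 0.0788]]
1 lip 809 [[0.0536, -0.0188, 0.0925], [0.0618, -0.0004, 0.0959], [0.0719, 0.0181, 0.0984]]
1 drum 7052 [[-0.0296, -0.0114, 0.0875], [-0.0204, 0.0048, 0.2651], [0.0082, 0.0174, 0.283]]
1 drumhigh 502 [[-0.0071, -0.01, 0.0902], [0.001, -0.0004, 0.0933], [0.0137, 0.0096, 0.0964]]
1 cheek 258 [[-0.0676, -0.0189, 0.0902], [-0.0606, 0.0137, 0.0928], [-0.0495, 0.0189, 0.0945]]
1 red 681 [[-0.073, -0.0099, 0.0897], [-0.0655, -0.0008, 0.1014], [-0.0547, 0.0099, 0.1044]]
1 far 217 [[0.0457, -0.0188, 0.0863], [0.0516, 0.0014, 0.0895], [0.0548, 0.0185, 0.0927]]
```

Depth gives consistent positions from both wrist views:

- **Pump:** centre (0.5745, 0.1375), yaw 11.5°. The deck is at 76.8 mm, the lip top at 96 mm and the lip edge at x ≈ 53.6, all as the text says.
- **Cassette:** origin (0.4508, -0.1132), yaw 26°. The grip top is at 46 mm and the pad at 27.7 mm, also as the text says.

I'll grasp it now.

```bash
cat >> h.py <<'E'
YP=np.radians(11.5);CP=np.array([.5745,.1375]);GH=.015
def Rz(a): c,s=np.cos(a),np.sin(a); return np.array([[c,-s,0],[s,c,0],[0,0,1]])
def Ry(a): c,s=np.cos(a),np.sin(a); return np.array([[c,0,s],[0,1,0],[-s,0,c]])
def pump(x,y,z): return Rz(YP)@np.array([x,y,z])+np.array([*CP,0])
def topump(p): return Rz(YP).T@(np.array(p)-np.array([*CP,0]))
def by_tip(x,y,z,pitch):
    "TCP pose with the tongue tip's underside at pump x,y,z"
    return pump(*(np.array([x,y,z])+Ry(pitch)@np.array([-.060,0,GH]))), down(YP,pitch)
def F():  # force in pump axes
    return Rz(YP).T@np.array(manip.current_force())
E
python3 - <<'E'
from h import *
y=np.radians(26.0)
c=[.4508,-.1132]
manip.set_gripper(.6)
manip.move_ptp([*c,.09],down(y)); manip.move_l([*c,GH],max_speed=.1)
print(manip.set_gripper(0.0,40), manip.current_grip_width(), manip.current_force())
manip.move_l([*c,.20],max_speed=.2); print(manip.current_force(),manip.current_grip_width(),manip.current_time())
P,R=by_tip(.048,0,.125,np.radians(12)); print(P,manip.inverse_kinematics(P,R))
manip.move_ptp(P,R); print(manip.current_time(),F())
shot("wrist","held"); shot("side","held_s")
z=np.load("held.npz");im=z["im"]
s=np.load("held_s.npz")["im"][190:370,80:320]
cv2.imwrite("pics/held2.png",np.hstack([cv2.resize(im[150:420,140:440],(400,360)),cv2.resize(s,(400,360))])[:,:,::-1])
# cassette top in the hand
Pc=cloud(z["d"],z); H=hsv(im); m=(z["d"]>0)&(abs(H[...,0].astype(int)-25)<8)&(H[...,1]>120)&near(Pc,*P[:2],.09)&(Pc[...,2]>.1)
Rc=Rz(YP)@Ry(np.radians(12)); q=(Pc[m]-P)@Rc; print("pad in cassette axes rel TCP",np.median(q,0),m.sum(),"expected",[-.042,0,.0275-GH])
E
```

```text
False 0.2769346744762255 [-1.46847974  0.61840101  6.0805224 ]
[ 0.17032794 -0.27320296 -1.17619434] 0.27338267997186516 8.4167
[0.56708179 0.13599075 0.15214692] [ 0.15944856  0.59899336  1.48362595 -0.0089851   1.26825121 -1.60848271]
9.5083 [ 0.62968856  0.4321288  -0.65945729]
pad in cassette axes rel TCP [-0.04217139 -0.00060481  0.01181623] 1579 expected [-0.042, 0, 0.0125]
```

View pics/held2.png

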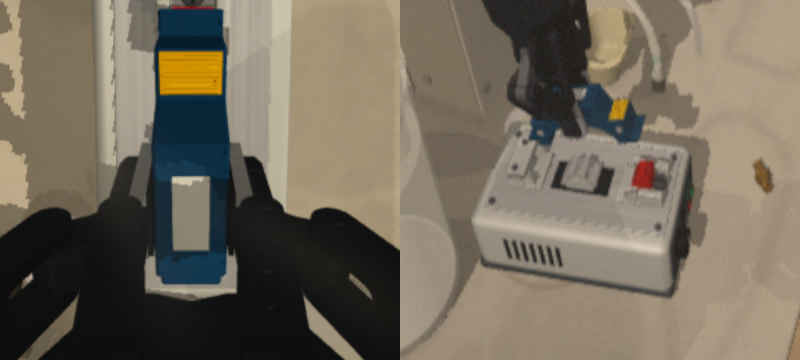

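The wrist crop shows the cassette centred between the fingers (x≈191), in line with the bracket (x≈190). The side crop shows it tilted heel-up over the bay. The pad in the hand is within 1 mm of where it should be, so I'll insert by feel.

```bash
python3 - <<'E'
from h import *
p=np.radians(12)
manip.move_l(by_tip(.048,0,.087,p)[0],max_speed=.06)
manip.dwell(.2); f0=F(); print("f0",f0)
z=.087
while z>.078:
    z-=.0005; manip.move_l(by_tip(.048,0,z,p)[0],max_speed=.02); f=F()-f0
    if f[2]>1.5: break
print("floor cmd z",z,f,topump(manip.current_ee_pos()),manip.current_time())
zf=z+.0006; manip.move_l(by_tip(.048,0,zf,p)[0],max_speed=.02); print(F()-f0)
x=.048
while x<.066:
    x+=.0007; manip.move_l(by_tip(x,0,zf,p)[0],max_speed=.02); f=F()-f0
    print(round(x,4),f.round(1))
    if np.linalg.norm(f)>4: break
print(manip.current_time(),zf)
shot("wrist","ins"); shot("side","ins_s")
a=cv2.resize(np.load("ins.npz")["im"][150:420,140:440],(400,360)); b=cv2.resize(np.load("ins_s.npz")["im"][230:350,110:270],(400,360))
cv2.imwrite("pics/ins2.png",np.hstack([a,b])[:,:,::-1])
np.save("st.npy",[x,zf,*f0])
E
```

```text
f0 [-0.07277583  0.39287705 -0.43747564]
floor cmd z 0.08099999999999999 [-1.0369617  -0.68501681  2.4037584 ] [-7.53960064e-03  1.29642331e-06  1.08389690e-01] 13.5917
[-0.03798836 -0.26203747  0.28726441]
0.0487 [-0.5 -1.  -0.2]
0.0494 [-0.  -0.4 -0.8]
0.0501 [0.5 0.1 0.5]
0.0508 [-0.3 -1.2  0.6]
0.0515 [-0.2 -1.  -0.5]
0.0522 [-0.2 -0.7 -0.3]
0.0529 [-0.3  0.4 -1.1]
0.0536 [0.  0.3 0.4]
0.0543 [ 0.6 -0.7 -0.7]
0.055 [-0.4 -0.4  0.2]
0.0557 [-0.3 -1.  -0.3]
0.0564 [ 0.8 -1.4 -0.2]
0.0571 [ 0.2 -0.5 -0.8]
0.0578 [ 0.1  0.4 -0.9]
0.0585 [ 0.6 -0.2 -1.3]
0.0592 [ 1.4 -0.7 -0.8]
0.0599 [-0.4 -0.4 -2. ]
0.0606 [-0.1  0.6 -0.9]
0.0613 [-0.7 -0.4 -0.6]
0.062 [-0.6 -0.3 -0.9]
0.0627 [-2.9 -0.3  0.7]
0.0634 [-6.2 -0.1  3.3]
19.3417 0.08159999999999999
```

View pics/ins2.png

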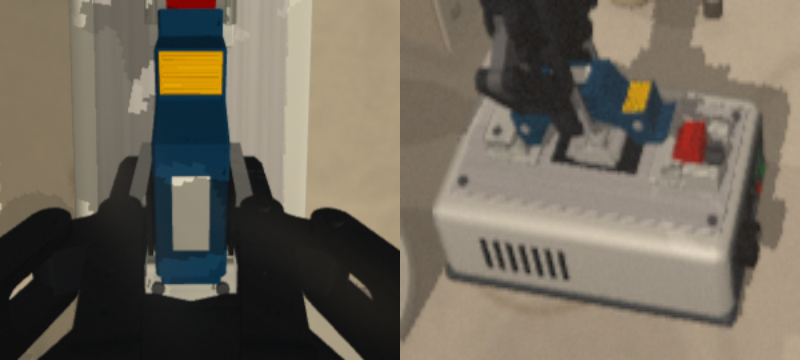

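The wrist crop shows the tongue end gone under the lip, with both bracket bolts now visible at (158,288) and (222,288). The end wall was felt at x≈62.5 mm, which matches the geometry. Next I lower the heel onto the catch and let go.

```bash
python3 - <<'E'
from h import *
x,zf,*f0=np.load("st.npy"); f0=np.array(f0); x=.0621
P,R=by_tip(x,0,zf,np.radians(12)); manip.move_l(P,max_speed=.02); print(F()-f0)
hit=0
for a in np.arange(11,2.6,-.5):
    P,R=by_tip(x,0,zf,np.radians(a)); manip.move_l(P,R,max_speed=.01); f=F()-f0; print(a,f.round(1))
    if f[2]>1.6 and a<=7.5: break
print(manip.current_time(), manip.current_ee_pos())
E
```

```text
[-0.45430604  0.12661816 -0.61041043]
11.0 [-0.3 -0.3 -0.2]
10.5 [ 0.7  0.1 -0.4]
10.0 [-0.8 -1.2  0.6]
9.5 [ 0.2  0.6 -0.2]
9.0 [0.2 0.1 0. ]
8.5 [ 0.2 -1.1 -0.5]
8.0 [-0.  -0.7 -0.4]
7.5 [-0.1 -0.7 -0.2]
7.0 [ 0.3 -1.   0.1]
6.5 [-0.3 -0.8  0.2]
6.0 [ 0.4 -0.3 -0.2]
5.5 [ 0.  -0.2 -0.7]
5.0 [-0.3  0.  -0.3]
4.5 [ 1.6 -0.7  0.5]
4.0 [ 4.6 -0.3  1. ]
3.5 [ 4.3 -0.1  2.9]
23.7 [0.57786743 0.13818456 0.10048713]
```

```bash
python3 - <<'E'
from h import *
zf=.0816; x=.0621
P,R=by_tip(x,0,zf,np.radians(4.5)); manip.move_l(P,R,max_speed=.01); print(F())
g=np.array(manip.current_ee_pos()); np.save("grip.npy",g)
manip.set_gripper(.55,25); print(F())
manip.move_l(g-.075*R[:,0],max_speed=.12)
manip.move_ptp(pump(-.0435,0,.165),down(YP)); manip.set_gripper(0.0); print(manip.current_grip_width(),manip.current_time())
im,d,k=shot("wrist","rest"); P=cloud(d,k);H=hsv(im)
L=(P-np.array([*CP,0]))@Rz(YP)
m=(d>0)&(abs(H[...,0].astype(int)-25)<8)&(H[...,1]>120)&(abs(L[...,0])<.08)&(abs(L[...,1])<.03)&(L[...,2]>.09)
q=L[m];print("pad",m.sum(),np.percentile(q,[2,50,98],axis=0).round(4).tolist(),"slope deg",np.degrees(np.polyfit(q[:,0],q[:,2],1)[0]))
m=(d>0)&(L[...,2]>.118)&(L[...,2]<.135)&(abs(L[...,0])<.04)&(abs(L[...,1])<.02);q=L[m];print("top",np.percentile(q,[2,50,98],axis=0).round(4).tolist())
s=shot("side","rest_s")[0]
cv2.imwrite("pics/rest2.png",np.hstack([cv2.resize(im[100:420,120:460],(400,360)),cv2.resize(s[220:350,110:270],(400,360))])[:,:,::-1])
E
```

```text
[ 2.63985867 -0.34652266  3.83555187]
[0.17651177 0.65360777 0.34616983]
0.0043936345006731605 25.9333
pad 623 [[-0.0442, -0.0098, 0.1144], [-0.037, 0.0004, 0.1159], [-0.0292, 0.0106, 0.1174]] slope deg -4.548560833235955
top [[-0.026, -0.0118, 0.1181], [-0.0247, 0.0001, 0.1195], [-0.0233, 0.012, 0.1216]]
```

View pics/rest2.png

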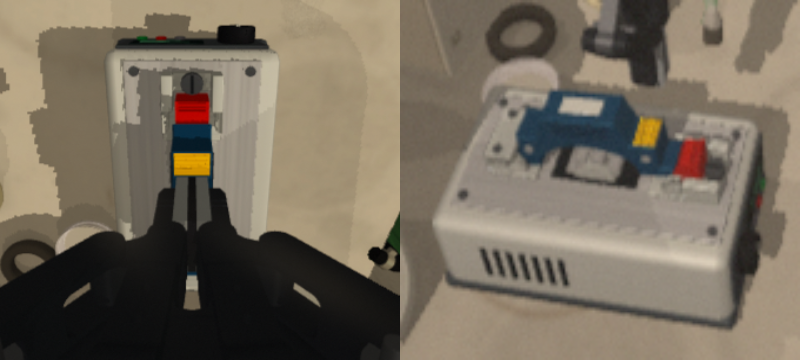

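The cassette rests at 4.5° heel up with the tongue under the lip and the heel on the red catch. The pad is at pump (-37, 0.4, 116) mm. Now I press by feel.

```bash
python3 - <<'E'
from h import *
X=-.043
manip.move_l(pump(X,0,.121),max_speed=.08)
def fz():
    a=[]
    for _ in range(3): a.append(F()); manip.dwell(.02)
    return np.mean(a,0)
f0=fz(); z=.121; peak=0; snapped=False; log=[]
while z>.1045:
    z-=.0004; manip.move_l(pump(X,0,z),max_speed=.015); f=fz()-f0; zz=manip.current_ee_pos()[2]
    log.append((round(z*1e3,1),round(zz*1e3,2),*f.round(1)))
    if not snapped:
        peak=max(peak,f[2])
        if peak>3.5 and f[2]<.65*peak: snapped=True; zs=z; low=f[2]
    else:
        low=min(low,f[2])
        if f[2]>low+4: print("seat"); break
    if f[2]>16: print("cap"); break
for l in log: print(*l)
print(snapped,peak,manip.current_time())
manip.move_l(pump(X,0,.165),max_speed=.12)
im,d,k=shot("wrist","clk"); P=cloud(d,k);H=hsv(im)
L=(P-np.array([*CP,0]))@Rz(YP)
m=(d>0)&(abs(H[...,0].astype(int)-25)<8)&(H[...,1]>120)&(abs(L[...,0])<.08)&(abs(L[...,1])<.03)&(L[...,2]>.09)
q=L[m];print("pad",np.percentile(q,[2,50,98],axis=0).round(4).tolist(),"slope deg",np.degrees(np.polyfit(q[:,0],q[:,2],1)[0]))
m=(d>0)&(H[...,1]>150)&((H[...,0]<8)|(H[...,0]>172))&(L[...,2]>.085)&(abs(L[...,1])<.03)
q=L[m];print("red",np.percentile(q,[2,50,98],axis=0).round(4).tolist())
E
```

```text
seat
120.6 120.84 0.5 0.2 -0.1
120.2 120.18 1.1 -0.2 -0.3
119.8 119.78 -0.1 0.0 -0.4
119.4 119.39 0.4 -0.2 -0.0
119.0 118.99 0.4 -0.5 -0.0
118.6 118.58 0.5 -0.1 0.0
118.2 118.19 0.9 -0.1 -0.2
117.8 117.77 0.5 -0.3 0.1
117.4 117.4 -0.1 -0.3 -0.1
117.0 116.99 0.4 0.0 0.3
116.6 116.59 -0.1 -0.1 0.4
116.2 116.18 0.5 -0.2 0.1
115.8 115.82 0.7 0.4 -0.1
115.4 115.48 -0.3 -0.3 2.1
115.0 115.11 -0.9 0.3 4.6
114.6 114.62 -2.5 0.4 4.4
114.2 114.18 -2.2 0.1 4.8
113.8 113.76 -2.8 0.3 5.5
113.4 113.33 -3.5 -0.4 5.6
113.0 112.93 -3.9 0.1 6.1
112.6 112.52 -3.8 0.4 6.0
112.2 112.18 -4.9 0.5 6.4
111.8 111.75 -4.7 0.1 6.7
111.4 111.37 -4.9 -0.4 6.9
111.0 110.96 -5.7 -0.3 7.5
110.6 110.55 -5.7 0.3 7.9
110.2 110.15 -4.6 -0.1 6.8
109.8 109.55 0.1 0.2 -0.2
109.4 109.31 0.1 0.0 -0.2
109.0 108.98 0.2 -0.2 -0.2
108.6 108.59 0.4 0.2 -0.2
108.2 108.17 0.7 -0.1 0.2
107.8 107.82 0.4 0.2 -0.4
107.4 107.47 0.1 0.2 1.5
107.0 107.43 -2.0 0.2 6.3
True 7.930005263064877 37.2833
pad [[-0.0461, -0.01, 0.1066], [-0.039, -0.0003, 0.1081], [-0.0316, 0.0102, 0.1094]] slope deg 0.275533058935327
red [[-0.073, -0.0093, 0.0865], [-0.0671, 0.0004, 0.1014], [-0.054, 0.0099, 0.1045]]
```

It clicked: the push peaked at 7.9 N, then fell away, then met a hard seat at 107.4 mm. The pad is now level at 108 mm and the catch is forward again. Next is the tug.

```bash
python3 - <<'E'
from h import *
X=.0022; h=.0965
manip.move_ptp(pump(X,0,.155),down(YP)); manip.set_gripper(.55,25)
manip.move_l(pump(X,0,h),max_speed=.1)
def fz():
    a=[]
    for _ in range(3): a.append(F()); manip.dwell(.02)
    return np.mean(a,0)
f0=fz(); manip.set_gripper(0.0,30); print("grip",manip.current_grip_width(),(fz()-f0).round(1))
z=h
while z<h+.007:
    z+=.0005; manip.move_l(pump(X,0,z),max_speed=.02); f=fz()-f0; print(round(z*1e3,1),round(manip.current_ee_pos()[2]*1e3,2),f.round(1))
    if f[2]<-9: break
manip.dwell(.4); f=fz()-f0; print("hold",f.round(1),manip.current_grip_width(),manip.current_ee_pos()[2])
manip.move_l(pump(X,0,h+.0005),max_speed=.02); print("back",(fz()-f0).round(1),manip.current_time())
manip.set_gripper(.55); manip.move_l(pump(X,0,.175),max_speed=.12)
manip.move_l(pump(-.12,0,.20),max_speed=.2)
im,d,k=shot("wrist","fin"); s=shot("side","fin_s")[0]; P=cloud(d,k);H=hsv(im)
L=(P-np.array([*CP,0]))@Rz(YP)
m=(d>0)&(abs(H[...,0].astype(int)-25)<8)&(H[...,1]>120)&(abs(L[...,0])<.08)&(abs(L[...,1])<.03)&(L[...,2]>.09)
q=L[m];print("pad",np.percentile(q,[2,50,98],axis=0).round(4).tolist(),"slope",np.degrees(np.polyfit(q[:,0],q[:,2],1)[0]))
cv2.imwrite("pics/fin2.png",np.hstack([cv2.resize(im,(480,360)),cv2.resize(s[220:350,110:250],(320,360))])[:,:,::-1])
print(manip.current_time(),F())
E
```

```text
grip 0.27867445092419846 [-1.6 -0.4  6.6]
97.0 97.2 [-1.3  0.3  3.9]
97.5 97.26 [-1.1 -0.  -0.1]
98.0 97.9 [-0.4 -0.3 -1.2]
98.5 98.5 [-0.5  0.1 -1.1]
99.0 99.02 [-0.4  0.6 -0.9]
99.5 99.53 [-0.7 -0.2 -0.5]
100.0 99.65 [ 1.7 -0.2 -8.1]
100.5 99.71 [  4.2  -0.1 -13.6]
hold [  4.8  -0.2 -14.2] 0.2735189108706909 0.0997378473585186
back [-0.4  0.  -0.9] 43.1667
pad [[-0.0466, -0.0101, 0.1066], [-0.0396, -0.0004, 0.108], [-0.0315, 0.0102, 0.1092]] slope -1.2459683261954382
45.1917 [-0.33090377  0.13676125  0.51462863]
```

View pics/fin2.png

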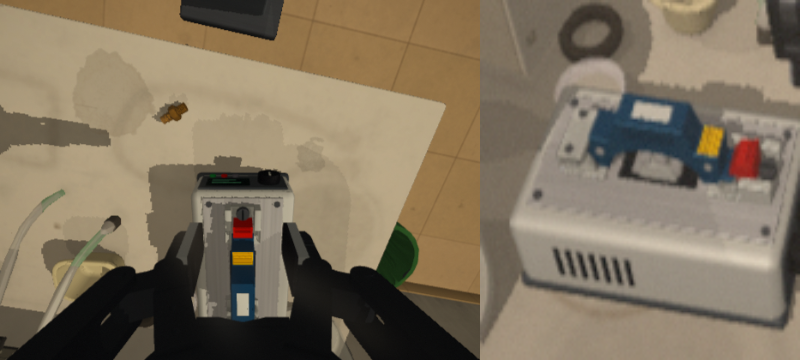

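The tug met a firm stop at 14 N after about 2.5 mm of play. The cassette sits level under the red catch, the surroundings are undisturbed and the robot is clear, so I'm handing the job in.

```bash
python3 -c "
from bench import manip
print(manip.sign_off(), manip.current_time())"
```

```text
the job is handed in; nothing more can be done
the job is handed in; nothing more can be done
```

The blue cassette is clipped into the pump, it held in the tug test, and the job is handed in. The robot's clock read 45.2 s at the last check, against the 66 s limit.

- **Insertion:** I slid the tongue under the lip with the heel raised 12°. The floor was felt at about 81 mm and the end wall at about 62.5 mm, as expected.
- **Press:** I lowered the heel onto the catch at 4.5° and pressed the pad by feel. The push peaked at 7.9 N, fell as the catch snapped, then met a hard seat. I stopped at about 6 N.
- **Tug:** I gripped the cassette and pulled up. After about 2.5 mm of play it held firm at 14 N without slipping, and I let go.
- **Last checks:** The pad is at 108 mm and the red catch is forward over the heel. The robot is clear of everything. The brass fitting looks undisturbed in the last wrist picture; the beaker and screwdriver were not in that view, but the arm went nowhere near them.

Two readings differed from what I expected:

- **Force drop:** After the snap the push fell to about zero instead of by half, and then met the seat about 2.5 mm lower. The cassette probably dropped away from the finger.
- **Tilt:** The pad slope read +0.3° after the press and -1.2° after the tug. Both are within the 1.5° the catch setting allows, and these readings carry some noise.

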